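Push the button box shut

TASK

The crystal buttons are back in the mahogany button box: now shut the box by pushing. With the fingertips, and only from the outside, push its drawer fully home and push its standing lid over until it lies shut, in either order, without slamming either. Do not pinch or lift anything, keep the fingers off the inside of the lid and drawer and off the buttons, and leave the socket, bulb, clamp and buckle where they are.

Things in the scene. Friction and masses are not known exactly. Their poses are not given: they have to be found in the camera images.
- box: mahogany button box fixed to the ledge: 120 mm deep (x), 180 mm wide (y), 80 mm high without its lid. Origin: centre of its underside; x points from the drawer side to the hinge side, y along its width, z up. Lower part: one drawer that comes out along the box's -x. Upper part: a shallow open tray (inner floor 50 mm up, rim 80 mm up) under a hinged lid.
- drawer (a joint): how far the drawer stands out, in m: 0 fully home, grows as it comes out along the box's -x, at most 0.075. It slides with about 1.5 N of friction and stays where it is left. Behind the front the drawer is an open pale tray, 105 x 158 mm, walls 35 mm high; fingers keep out of it.
- drawer_face (a point): centre of the drawer front's outer face, 25 mm above the ledge, on a flat brass finger plate (60 mm wide, 24 mm high, 2 mm proud of the front). The front board is 176 mm wide, 40 mm high (5 to 45 mm above the ledge), and when home its wooden face stands 10 mm, the plate 12 mm, in front of the box's own front. No knob.
- lid (a joint): opening angle of the lid in rad: 0 shut (level), 1.57 upright, at most 1.6. The stiff hinge holds the lid at any angle; pushing it at its far edge takes about 2 to 3 N. The inner face carries a pale lining board, 112 x 172 x 3 mm (whole lid 10 mm thick); fingers keep off it.
- lid_hinge (a point): middle of the lid's hinge line, at the box's far (+x) side: 60 mm in +x from the box's centre and 83 mm up, fixed to the box. The hinge line runs along the box's y; as the lid closes, its free edge swings up and over toward the box's -x.
- lid_edge (a point): middle of the lid's free edge, on its outer face, 121 mm from the hinge line. The lid is a flat panel 182 mm wide; its outer face lies 7 mm outside the hinge line (so 90 mm above the ledge when shut), and from the front (-x) side an open lid hides its outer face.
- button_a: crystal dress button, 24 mm across, 7 mm high, lying in the box's upper tray; origin under its centre
- button_b: second crystal dress button, the same, lying in the box's upper tray
- socket_mid (a point): centre (29 mm up) of an empty brass bayonet lamp socket standing upright on a 68 mm round foot, 58 mm high, loose on the ledge
- bulb_mid (a point): centre of a lamp bulb lying on the ledge, 95 mm long, 54 mm across, loose
- clamp_mid (a point): centre of a steel spring clamp lying flat, about 85 x 50 x 18 mm, loose
- buckle_mid (a point): centre of a silver sash buckle lying flat, 60 x 50 x 6 mm, loose
Not all that is in view belongs to the job. Leave any blue or green look-alike of the box alone.

How it is judged (in metres and radians):
At the end, for the whole second after the job is handed in: The drawer is home to within 3 mm and the lid lies shut to within 0.05 rad (6 mm at its edge); both buttons lie in the box's upper tray; socket, bulb, clamp and buckle are within 20 mm of where they began (value of joint drawer below 0.003 m and value of joint lid below 0.05 rad and z of button_a in the frame of box between 0.045 and 0.07 m and z of button_b in the frame of box between 0.045 and 0.07 m and distance of each of socket_mid, bulb_mid, clamp_mid, buckle_mid from where it was at the start of the episode below 0.02 m); the robot touches nothing.
It fails at once if the fingers press on the inside of the lid or drawer (over 1 N), as in pinching the board (contact force between the fingers and lid_c1 above 1 N or contact force between the fingers and drawer_c2 above 1 N or contact force between the fingers and drawer_c3 above 1 N).
It fails at once if the fingers press on a crystal button (over 0.5 N) (contact force between the fingers and button_a above 0.5 N or contact force between the fingers and button_b above 0.5 N).
It fails at once if a button leaves the tray (z of any of button_a, button_b in the frame of box above 0.08 m).
It fails at once if the socket, bulb, clamp or buckle is moved more than 20 mm (distance of any of socket_mid, bulb_mid, clamp_mid, buckle_mid from where it was at the start of the episode above 0.02 m).
It fails at once if the lid or drawer is slammed (lid closing faster than 4 rad/s, drawer faster than 0.5 m/s) (velocity of joint lid below -4 rad/s or velocity of joint drawer below -0.5 m/s).
It also fails if it takes over 45 s, if anything falls off the work surface, if the arm or the gripper's body presses on something with over 40 N, if the wrist force passes 120 N, or if a joint passes its speed limit or range.

ROBOT

A 7-joint arm with a two-finger parallel gripper is mounted at the origin on the work surface. World frame = base frame: x ahead of the robot, y to its left, z up, the work surface at z = 0. Lengths are in mm, angles in rad, forces in N, time in s.
With the tool pointing down it reaches from about 400 to 925 mm from the base axis. Payload 5.6 kg.
Tool frame: the origin (TCP) lies at the very end of the fingers, on their centre line; the grasp point (between the pads) lies 19 mm behind it; z points along the fingers, y is the line along which they close (so a half turn about z gives the same grasp; the last joint's range is limited). The gripper opens to 85 mm and grips with 20 to 120 N. Pads are 22 mm wide; open, the fingers measure 114 mm over their backs; the gripper's body (76 mm by 85 mm) begins 54 mm behind the grasp point. The pads swing forward as they close: fully open they stand 13 mm farther back than shut.
Start: joints at [-1.159, 0.468, -0.012, 1.603, 0.006, 1.071, -0.056], TCP at [285.573, 583.915, 231.29] pointing down, gripper open.
Joint ranges: [-2.53, 2.53], [-0.31, 2.02], [-1.57, 1.55], [0.28, 2.44], [-1.29, 4.43], [0.15, 1.84], [-2.92, 2.92]. Speed limits (rad/s): [2.57, 2.57, 3.14, 3.14, 3.14, 3.14, 3.14].

INTERFACE

Orientations are given as a rotation vector (axis times angle).
In Python, from workcell import ctrl gives the robot as it stands.
- The arm moves only by the tool play_rows, never from a script. Its arguments are lists of equal length, an entry for each row: "travel": the shift along the tool's x, y, z in units of 300 mm (1.0 is 300 mm), a list of three; "dr": the turn, a rotation vector about the tool's x, y, z in units of 360 degrees (1.0 is 360 degrees), a list of three; "fingers": the opening, from 0 (shut) to 1 (fully open). A call has 1 to 20 rows; each row is the pose to reach, as a shift and turn from the pose commanded when the call began, along the tool's axes at that moment, turning the shorter way round; what a row does not reach only later rows make up. A row lasts 1/10 s, in which the tool goes at most 50 mm and 8.59 degrees, less where a joint would pass 70% of its speed; a pose out of reach is approached as far as the arm can. A call with a number of a shift or a turn outside -1 to 1 is refused whole. A call with a gripper value outside its range is refused whole. The fingers move at their own pace and stop on an object; "newtons" is the grip in N (left out, the last holds). Time passes only in rows, so rows that repeat a pose let the fingers close. It gives the time, the measured TCP pose, the force, the opening and the grip force at its end, in the units of the state.
- ctrl.state(): the state, without advancing time (a new reading comes with each control period).
- ctrl.get_image(name): name is "side" or "top" or "wrist"; returns the picture (400x640x3 uint8, red, green, blue); there is no depth.
- ctrl.camera_params(name): a dict with "fx", "fy", "cx", "cy" (pixels), "R" (3x3) and "t" (3): a world point X has camera coordinates R X + t. Camera axes: x right, y down, z forward; pixel columns grow to the right and rows downward; lengths in mm; the calibration is good to about 2 mm. The wrist camera is an equidistant fisheye: a pixel r from the principal point sees the ray r / f radians off the axis. A picture is of the moment at which its call begins: read the wrist's pose just before it. camera_params takes no time and is no camera call; for the wrist camera it gives the pose at the moment of the call.
- ctrl.close_job(): hands the job in; it is judged then, once.
The state is a dict: "time": time; "joints": joint angles; "joint_vel": joint speeds; "joint_torque": joint torques, N m; "tool_pos": TCP position; "tcp_rot": TCP orientation; "force": force on the tool from outside, world axes, zero at the start; "wrist_torque": the same for the moment, N m; "finger_gap": opening from 0.0 (shut) to 1.0 (fully open); "gripper_force": force on a finger pad.
Only numpy, scipy, OpenCV 4.12 (cv2) and the standard library are available. Lean on these libraries where they do the work, as an engineer would, in place of code of your own. Each camera call takes 0.05 s, during which the arm holds its last target. There are 200 camera calls.

## Working session

There is one attempt and no reset: what is moved stays moved. The work goes in short steps, Python scripts to look and compute and a tool call to move; the robot and the scene stay as the last step left them, time stands still between calls to the robot, and variables do not carry over. Pictures are saved under pics/ and viewed, at most 10 in all, crops included, and the job is handed in when it is done.

Besides the shell and the picture viewer there is one more tool, called after "Request:" in YAML: its name, and indented under it one key for each argument. play_rows: Moves the arm, as the interface text tells. Shifts and turns lie within -1 to 1; 1 stands for 300 mm of shift or 360 degrees of turn. Its arguments: {"type":"object","properties":{"travel":{"type":"array"},"dr":{"type":"array"},"fingers":{"type":"array"},"newtons":{"type":"number"}},"required":["travel","dr","fingers"]}

```bash
mkdir -p pics; python3 - <<'E'
from workcell import ctrl
import cv2,numpy as np
print(ctrl.state())
for n in("side","top","wrist"):
    p=ctrl.camera_params(n);print(n,p)
    cv2.imwrite(f"pics/{n}0.png",ctrl.get_image(n)[:,:,::-1])
E
```

```text
{'time': 0.0, 'joints': array([-1.15900117,  0.4683593 , -0.01164069,  1.60369083,  0.00600369,
        1.07143868, -0.05631607]), 'joint_vel': array([-6.24256487e-04,  1.41210362e-03,  9.33644139e-04,  1.48180582e-03,
        6.92751409e-04, -7.68250603e-04, -2.29578164e-05]), 'joint_torque': array([ 3.99257879e-04, -5.32400608e+01,  2.15631619e-02, -2.51312202e+01,
        1.14587278e-02,  7.85934302e-03, -1.52738903e-05]), 'tool_pos': array([285.30876864, 583.36278486, 230.32215315]), 'tcp_rot': array([-7.08247714e-01, -3.06040106e+00,  2.88353999e-03]), 'force': array([-0.16782966,  0.49303928,  0.94254251]), 'wrist_torque': array([-0.00982898, -0.00267362,  0.01294389]), 'gripper_force': 0.0, 'finger_gap': 1.002389695131901}
side {'fx': 380.7449265554953, 'fy': 380.7449265554953, 'cx': 320.60533123633945, 'cy': 198.02636146309044, 'R': array([[ 0.97174401, -0.23603296,  0.00142324],
       [-0.15139979, -0.62791387, -0.76341488],
       [ 0.18108475,  0.74162836, -0.64590688]]), 't': array([-542.93103421,  182.05405327,  936.76637308])}
top {'fx': 512.516128678729, 'fy': 512.516128678729, 'cx': 319.30964804340033, 'cy': 198.8399746231989, 'R': array([[ 0.02128062, -0.9995726 ,  0.02004376],
       [-0.98344981, -0.024537  , -0.17951158],
       [ 0.17992667, -0.01589191, -0.98355165]]), 't': array([   7.68604124,  580.75477923, 1335.79522001])}
wrist {'fx': 309.70691628693146, 'fy': 309.70691628693146, 'cx': 323.6224285628353, 'cy': 201.8213626751342, 'R': array([[ 4.38911241e-01,  8.98529952e-01, -9.21070836e-04],
       [ 8.65775665e-01, -4.22636827e-01,  2.67975018e-01],
       [ 2.40394301e-01, -1.18414688e-01, -9.63425421e-01]]), 't': array([-649.02888385,  -34.3295902 ,  378.01408311])}
```

View pics/side0.png

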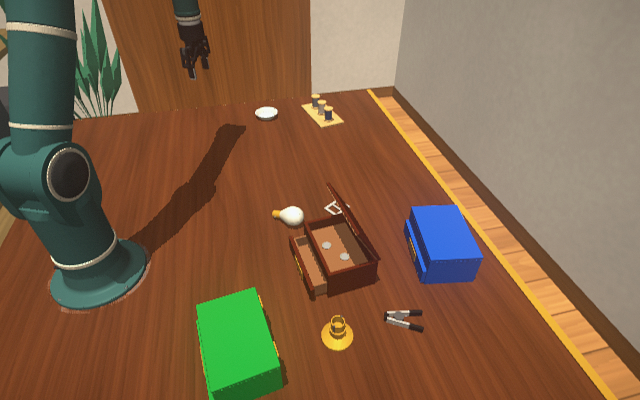

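View pics/top0.png

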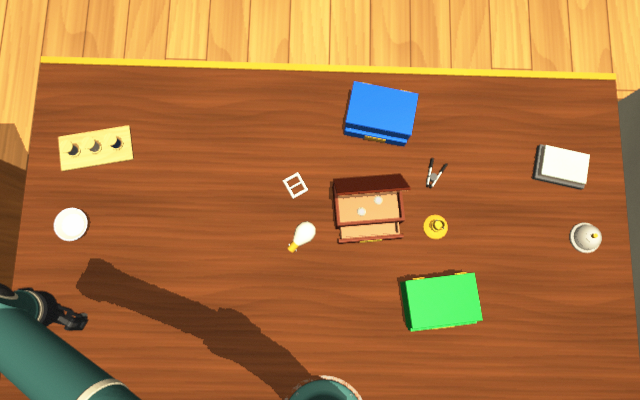

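The mahogany box is at about top (370,208) and side (335,255). Its lid stands upright and its drawer sticks out toward the robot. The bulb is at top (303,235), the socket at (436,226), the clamp at (436,173) and the buckle at (295,185). I'll enlarge both views next.

```bash
python3 - <<'E'
import cv2,numpy as np
a=cv2.imread("pics/top0.png")[165:255,315:425];b=cv2.imread("pics/side0.png")[175:305,280:390]
a=cv2.resize(a,None,fx=5,fy=5,interpolation=2);b=cv2.resize(b,None,fx=4.5,fy=4.5,interpolation=2)
cv2.imwrite("pics/ca.png",a);cv2.imwrite("pics/cb.png",b)
E
```

```text
(no output)
```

View pics/ca.png

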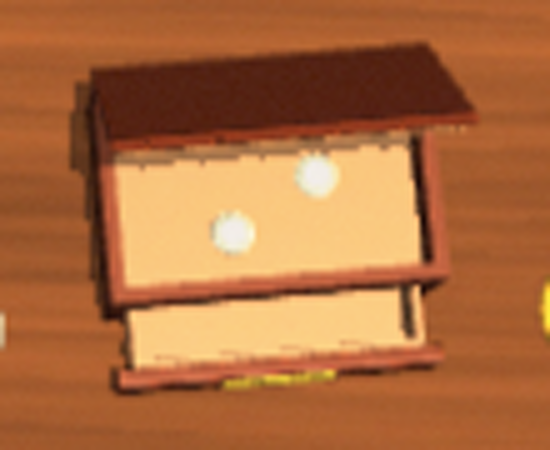

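View pics/cb.png

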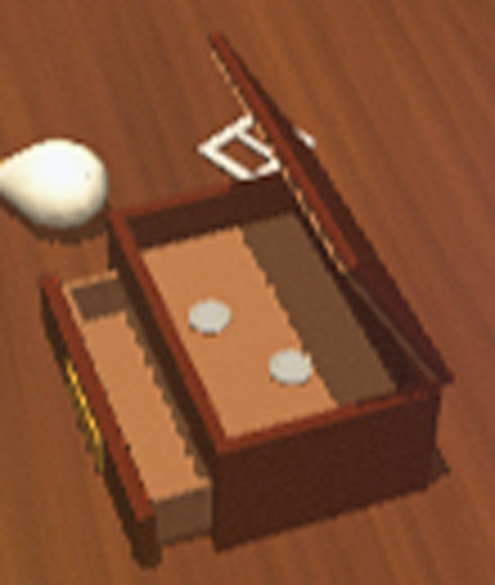

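Top crop: the lid leans forward from its hinge line (93,72)-(430,43) to its free edge (118,145)-(478,118), so its dark outer face is visible. The drawer is about half out. Next I'll fit the box pose, drawer and lid angle.

```bash
cat > h.py <<'E'
from workcell import ctrl
import numpy as np
from scipy.optimize import least_squares
def proj(n,X):
    p=ctrl.camera_params(n);c=p["R"]@X+p["t"];return np.array([p["fx"]*c[0]/c[2]+p["cx"],p["fy"]*c[1]/c[2]+p["cy"]])
def world(q,X):
    c,s=np.cos(q[2]),np.sin(q[2]);return np.array([q[0]+c*X[0]-s*X[1],q[1]+s*X[0]+c*X[1],X[2]])
def lid(th,u,y,w):  # box frame, th opening, w outward from hinge plane
    return np.array([60-u*np.cos(th)+w*np.sin(th),y,83+u*np.sin(th)+w*np.cos(th)])
def onplane(n,uv,z):
    p=ctrl.camera_params(n);d=p["R"].T@[(uv[0]-p["cx"])/p["fx"],(uv[1]-p["cy"])/p["fy"],1];c=-p["R"].T@p["t"];return c+d*(z-c[2])/d[2]
E
cat > fit.py <<'E'
from h import *
D=lambda y,z:(lambda q:np.array([-70-q[3],y,z])); L=lambda u,y,w:(lambda q:lid(q[4],u,y,w)); B=lambda *a:(lambda q:np.array(a,float))
obs=[("top",93,72,L(0,91,7)),("top",430,43,L(0,-91,7)),("top",112,145,L(121,91,7)),("top",478,118,L(121,-91,7)),
("top",112,305,B(-60,90,80)),("top",445,275,B(-60,-90,80)),("top",115,375,D(88,45)),("top",443,352,D(-88,45)),
("side",222,447,B(-60,-90,80)),("side",440,385,B(60,-90,80)),("side",113,212,B(-60,90,80)),("side",215,550,B(-60,-90,0)),
("side",140,515,D(-88,45)),("side",45,275,D(88,45)),("side",140,562,D(-88,5)),("side",215,37,L(121,91,7)),("side",355,262,L(121,-91,7))]
px=lambda n,u,v:np.array([(u+.5)/5-.5+315,(v+.5)/5-.5+165]) if n=="top" else np.array([(u+.5)/4.5-.5+280,(v+.5)/4.5-.5+175])
f=lambda q:np.concatenate([proj(n,world(q,X(q)))-px(n,u,v) for n,u,v,X in obs])
r=least_squares(f,[600,-80,0.05,40,1.0],x_scale=[10,10,.1,10,.1],loss="soft_l1")
q=r.x;print(q.round(3));print(f(q).reshape(-1,2).round(1).tolist());np.save("q.npy",q)
print("face",world(q,[-72-q[3],0,25]),"edge",world(q,lid(q[4],121,0,7)))
for n,uv,z in[("bulb",(303,235),27),("socket",(436,226),40),("clamp",(436,173),9),("buckle",(295,185),3)]:print(n,onplane("top",uv,z).round())
E
python3 fit.py
```

```text
[ 5.76155e+02 -1.08321e+02  9.80000e-02  2.80030e+01  1.02400e+00]
[[-1.1, -1.5], [-0.7, -0.6], [-0.9, -0.4], [-0.2, -0.3], [-0.7, -1.0], [0.5, -0.0], [-0.1, 0.6], [-0.7, 0.4], [-1.1, 1.9], [0.4, 1.6], [-1.5, -0.0], [-0.0, 0.8], [0.5, 0.6], [-0.0, -0.2], [0.7, 0.8], [-0.2, -1.0], [-0.6, 1.0]]
face [ 476.63588892 -118.14971872   25.        ] edge [ 579.24684772 -108.01571475  190.01959005]
bulb [484.  63.  27.]
socket [ 516. -298.   40.]
clamp [ 671. -309.    9.]
buckle [627.  90.   3.]
```

```bash
cat >> h.py <<'E'
from scipy.spatial.transform import Rotation as R
q=np.load("q.npy") if __import__("os").path.exists("q.npy") else None
def Rt(yaw,tilt=0): # tool pointing down, tool x at yaw; tilt about tool y (deg)
    return R.from_euler("z",yaw,degrees=True)*R.from_euler("x",180,degrees=True)*R.from_euler("y",tilt,degrees=True)
def rel(P,Rot,P0=None,R0=None):
    s=ctrl.state();P0=s["tool_pos"] if P0 is None else P0;R0=R.from_rotvec(s["tcp_rot"]) if R0 is None else R0
    t=R0.inv().apply(np.array(P)-P0)/300;d=(R0.inv()*Rot).as_rotvec()/(2*np.pi)
    print("travel",t.round(3),"dr",d.round(4))
E
python3 - <<'E'
from h import *
yb=180+np.degrees(q[2]);print(yb)
rel([420,350,230],Rt(yb)); rel([430,100,230],Rt(yb),np.array([420,350,230]),Rt(yb))
rel([441,-122,230],Rt(yb),np.array([430,100,230]),Rt(yb))
E
```

```text
185.6403217628086
travel [-0.745 -0.502  0.003] dr [-0.0002 -0.     -0.0881]
travel [ 0.049 -0.833 -0.   ] dr [0. 0. 0.]
travel [ 0.036 -0.74  -0.   ] dr [0. 0. 0.]
```

Request:
play_rows:
  travel:
    - [-0.12, -0.08, 0]
    - [-0.25, -0.17, 0]
    - [-0.37, -0.25, 0]
    - [-0.5, -0.34, 0]
    - [-0.62, -0.42, 0]
    - [-0.745, -0.5, 0]
    - [-0.745, -0.5, 0]
    - [-0.745, -0.5, 0]
  dr:
    - [0, 0, -0.015]
    - [0, 0, -0.03]
    - [0, 0, -0.045]
    - [0, 0, -0.06]
    - [0, 0, -0.075]
    - [0, 0, -0.088]
    - [0, 0, -0.088]
    - [0, 0, -0.088]
  fingers: [0, 0, 0, 0, 0, 0, 0, 0]

```text
time: 0.95
tool_pos: [421.1, 349.9, 231.3]
tcp_rot: [0.148, -3.138, -0.0]
force: [-0.8, 0.2, 0.2]
finger_gap: -0.005
gripper_force: 0.0
```

Request:
play_rows:
  travel:
    - [0.01, -0.13, 0]
    - [0.02, -0.27, 0]
    - [0.03, -0.41, 0]
    - [0.04, -0.55, 0]
    - [0.05, -0.69, 0]
    - [0.05, -0.83, 0]
    - [0.05, -0.83, 0]
    - [0.05, -0.83, 0]
  dr:
    - [0, 0, 0]
    - [0, 0, 0]
    - [0, 0, 0]
    - [0, 0, 0]
    - [0, 0, 0]
    - [0, 0, 0]
    - [0, 0, 0]
    - [0, 0, 0]
  fingers: [0, 0, 0, 0, 0, 0, 0, 0]

```text
time: 1.75
tool_pos: [429.8, 102.6, 231.4]
tcp_rot: [-0.154, 3.137, 0.001]
force: [0.3, 0.5, 0.6]
finger_gap: 0.001
gripper_force: 0.0
```

Request:
play_rows:
  travel:
    - [0.01, -0.12, 0]
    - [0.01, -0.25, 0]
    - [0.02, -0.37, 0]
    - [0.03, -0.5, 0]
    - [0.035, -0.62, 0]
    - [0.035, -0.74, 0]
    - [0.035, -0.74, 0]
    - [0.035, -0.74, 0]
    - [0.035, -0.74, 0]
  dr:
    - [0, 0, 0]
    - [0, 0, 0]
    - [0, 0, 0]
    - [0, 0, 0]
    - [0, 0, 0]
    - [0, 0, 0]
    - [0, 0, 0]
    - [0, 0, 0]
    - [0, 0, 0]
  fingers: [0, 0, 0, 0, 0, 0, 0, 0, 0]

```text
time: 2.65
tool_pos: [441.7, -117.9, 231.0]
tcp_rot: [0.16, -3.137, -0.001]
force: [-0.4, 1.1, 0.5]
finger_gap: -0.002
gripper_force: 0.0
```

```bash
python3 - <<'E'
from h import *
import cv2
yb=180+np.degrees(q[2]);s=ctrl.state();print(s["time"],s["tool_pos"],s["force"],s["joints"])
rel([441,-122,22],Rt(yb))
p=ctrl.camera_params("wrist");im=ctrl.get_image("wrist")[:,:,::-1].copy()
def pw(X):
    c=p["R"]@X+p["t"];r=np.hypot(c[0],c[1]);a=np.arctan2(r,c[2])*p["fx"]/r;return (int(p["cx"]+c[0]*a),int(p["cy"]+c[1]*a))
B=lambda *X:pw(world(q,X))
for y in(88,-88):
    for z in(5,45):cv2.circle(im,B(-70-q[3],y,z),3,(0,255,0),1)
    cv2.circle(im,B(-60,y*90/88,80),3,(255,255,0),1)
    cv2.circle(im,pw(world(q,lid(q[4],121,y*91/88,7))),3,(255,0,255),1)
for y in(30,-30):
    for z in(13,37):cv2.circle(im,B(-72-q[3],y,z),2,(0,0,255),1)
cv2.imwrite("pics/w1.png",im)
E
```

```text
2.65 [ 441.65057615 -117.86446282  231.03815846] [-0.40059459  1.08719865  0.52961148] [-0.09714395  0.13361491  0.31205648  2.073044   -0.05125835  0.94253561
  1.91520334]
travel [ 0.003 -0.014  0.697] dr [ 0.0001 -0.0001  0.0006]
```

View pics/w1.png

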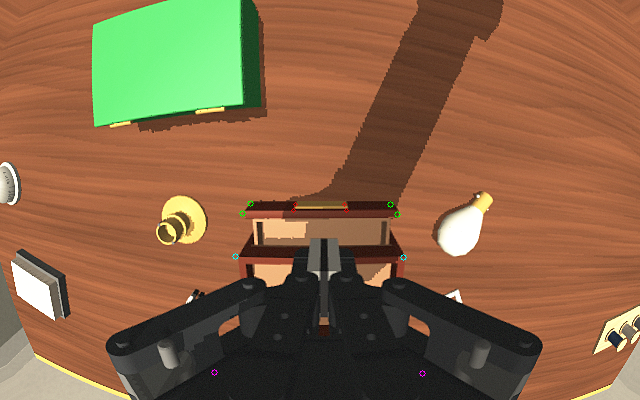

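The overlay matches the drawer front and brass plate to within a few px. Next I'll descend in front of the plate and push.

Request:
play_rows:
  travel:
    - [0, -0.01, 0.12]
    - [0, -0.01, 0.24]
    - [0, -0.01, 0.36]
    - [0, -0.01, 0.48]
    - [0, -0.01, 0.58]
    - [0, -0.01, 0.65]
    - [0, -0.01, 0.695]
    - [0, -0.01, 0.695]
    - [0, -0.01, 0.695]
  dr:
    - [0, 0, 0]
    - [0, 0, 0]
    - [0, 0, 0]
    - [0, 0, 0]
    - [0, 0, 0]
    - [0, 0, 0]
    - [0, 0, 0]
    - [0, 0, 0]
    - [0, 0, 0]
  fingers: [0, 0, 0, 0, 0, 0, 0, 0, 0]

```text
time: 3.6
tool_pos: [441.8, -122.3, 22.9]
tcp_rot: [0.157, -3.138, -0.001]
force: [-0.4, 0.2, -0.0]
finger_gap: -0.002
gripper_force: 0.0
```

Request:
play_rows:
  travel:
    - [-0.02, 0, 0]
    - [-0.04, 0, 0]
    - [-0.055, 0, 0]
    - [-0.065, 0, 0]
    - [-0.075, 0, 0]
    - [-0.085, 0, 0]
    - [-0.095, 0, 0]
    - [-0.105, 0, 0]
    - [-0.115, 0, 0]
    - [-0.125, 0, 0]
    - [-0.135, 0, 0]
    - [-0.142, 0, 0]
    - [-0.148, 0, 0]
    - [-0.154, 0, 0]
    - [-0.16, 0, 0]
    - [-0.16, 0, 0]
    - [-0.16, 0, 0]
  dr:
    - [0, 0, 0]
    - [0, 0, 0]
    - [0, 0, 0]
    - [0, 0, 0]
    - [0, 0, 0]
    - [0, 0, 0]
    - [0, 0, 0]
    - [0, 0, 0]
    - [0, 0, 0]
    - [0, 0, 0]
    - [0, 0, 0]
    - [0, 0, 0]
    - [0, 0, 0]
    - [0, 0, 0]
    - [0, 0, 0]
    - [0, 0, 0]
    - [0, 0, 0]
  fingers: [0, 0, 0, 0, 0, 0, 0, 0, 0, 0, 0, 0, 0, 0, 0, 0, 0]

```text
time: 5.3
tool_pos: [489.7, -118.8, 22.9]
tcp_rot: [-0.154, 3.137, -0.001]
force: [0.6, 0.3, 0.1]
finger_gap: -0.0
gripper_force: 0.2
```

Request:
play_rows:
  travel:
    - [-0.005, 0, 0]
    - [-0.01, 0, 0]
    - [-0.015, 0, 0]
    - [-0.02, 0, 0]
    - [-0.02, 0, 0]
  dr:
    - [0, 0, 0]
    - [0, 0, 0]
    - [0, 0, 0]
    - [0, 0, 0]
    - [0, 0, 0]
  fingers: [0, 0, 0, 0, 0]

```text
time: 5.8
tool_pos: [493.4, -118.3, 22.6]
tcp_rot: [0.153, -3.134, -0.001]
force: [-5.7, -0.2, 4.2]
finger_gap: -0.0
gripper_force: 3.1
```

Request:
play_rows:
  travel:
    - [-0.005, 0, 0]
    - [-0.01, 0, 0]
    - [-0.015, 0, 0]
    - [-0.015, 0, 0]
  dr:
    - [0, 0, 0]
    - [0, 0, 0]
    - [0, 0, 0]
    - [0, 0, 0]
  fingers: [0, 0, 0, 0]

```text
time: 6.2
tool_pos: [493.4, -118.1, 22.1]
tcp_rot: [0.151, -3.126, -0.004]
force: [-14.8, -2.4, 13.6]
finger_gap: -0.002
gripper_force: 8.0
```

The drawer is home: it stopped at TCP x=493.4 where the model predicts 493.5, and the force was rising. Now back off, go up, and over behind the lid.

Request:
play_rows:
  travel:
    - [0.03, 0, 0]
    - [0.08, 0, 0]
    - [0.14, 0, 0]
    - [0.14, 0, -0.12]
    - [0.14, 0, -0.26]
    - [0.14, 0, -0.4]
    - [0.14, 0, -0.54]
    - [0.14, 0, -0.68]
    - [0.14, 0, -0.8]
    - [0.14, 0, -0.8]
    - [0.14, 0, -0.8]
  dr:
    - [0, 0, 0]
    - [0, 0, 0]
    - [0, 0, 0]
    - [0, 0, 0]
    - [0, 0, 0]
    - [0, 0, 0]
    - [0, 0, 0]
    - [0, 0, 0]
    - [0, 0, 0]
    - [0, 0, 0]
    - [0, 0, 0]
  fingers: [0, 0, 0, 0, 0, 0, 0, 0, 0, 0, 0]

```text
time: 7.3
tool_pos: [458.7, -121.5, 263.6]
tcp_rot: [-0.154, 3.134, -0.0]
force: [-0.2, 0.8, -0.3]
finger_gap: 0.004
gripper_force: 0.0
```

```bash
python3 - <<'E'
from h import *
yb=180+np.degrees(q[2]);s=ctrl.state();print(s["time"],s["tool_pos"],s["force"])
def tc(th,u=100,w=7):return world(q,lid(th,u,0,w)+[11,0,0])
a=tc(1.024,100,47);print(a)
up=a.copy();up[2]=262
rel(up,Rt(yb));rel(a,Rt(yb),up,Rt(yb))
print("arc from a")
for th in[1.1,1.024,.95,.87,.79,.71,.63,.55,.47,.39,.31,.23,.16,.1,.05,.02,0,-.02,-.04]:rel(tc(th),Rt(yb),a,Rt(yb))
E
```

```text
7.3 [ 458.72956442 -121.51507381  263.64201477] [-0.17319961  0.75630509 -0.27642814]
[ 635.02026728 -102.50745265  192.85727337]
travel [-0.591  0.005  0.008] dr [-0.      0.0006 -0.    ]
travel [ 0.   -0.    0.23] dr [0. 0. 0.]
arc from a
travel [ 0.091 -0.     0.059] dr [0. 0. 0.]
travel [ 0.114 -0.     0.069] dr [0. 0. 0.]
travel [ 0.135 -0.     0.081] dr [0. 0. 0.]
travel [ 0.158 -0.     0.096] dr [0. 0. 0.]
travel [ 0.179 -0.     0.113] dr [0. 0. 0.]
travel [ 0.198 -0.     0.131] dr [0. 0. 0.]
travel [ 0.216 -0.     0.151] dr [0. 0. 0.]
travel [ 0.232 -0.     0.172] dr [0. 0. 0.]
travel [ 0.247 -0.     0.194] dr [0. 0. 0.]
travel [ 0.26  -0.     0.218] dr [0. 0. 0.]
travel [ 0.271 -0.     0.242] dr [0. 0. 0.]
travel [ 0.28  -0.     0.267] dr [0. 0. 0.]
travel [ 0.286 -0.     0.29 ] dr [0. 0. 0.]
travel [ 0.29 -0.    0.31] dr [0. 0. 0.]
travel [ 0.292 -0.     0.326] dr [0. 0. 0.]
travel [ 0.293 -0.     0.336] dr [0. 0. 0.]
travel [ 0.294 -0.     0.343] dr [0. 0. 0.]
travel [ 0.294 -0.     0.35 ] dr [0. 0. 0.]
travel [ 0.295 -0.     0.356] dr [0. 0. 0.]
```

Request:
play_rows:
  travel:
    - [-0.12, 0, 0]
    - [-0.24, 0, 0]
    - [-0.36, 0, 0]
    - [-0.48, 0, 0]
    - [-0.59, 0.005, 0]
    - [-0.59, 0.005, 0]
    - [-0.59, 0.005, 0]
    - [-0.59, 0.005, 0.08]
    - [-0.59, 0.005, 0.16]
    - [-0.59, 0.005, 0.235]
    - [-0.59, 0.005, 0.235]
    - [-0.59, 0.005, 0.235]
  dr:
    - [0, 0, 0]
    - [0, 0, 0]
    - [0, 0, 0]
    - [0, 0, 0]
    - [0, 0, 0]
    - [0, 0, 0]
    - [0, 0, 0]
    - [0, 0, 0]
    - [0, 0, 0]
    - [0, 0, 0]
    - [0, 0, 0]
    - [0, 0, 0]
  fingers: [0, 0, 0, 0, 0, 0, 0, 0, 0, 0, 0, 0]

```text
time: 8.5
tool_pos: [633.1, -103.2, 192.3]
tcp_rot: [0.153, -3.137, -0.0]
force: [0.3, -0.2, 0.2]
finger_gap: -0.001
gripper_force: 0.0
```

```bash
python3 - <<'E'
from h import *
import cv2
s=ctrl.state();print(s["time"],s["tool_pos"],s["force"])
im=ctrl.get_image("side")[:,:,::-1][130:300,260:460]
cv2.imwrite("pics/s2.png",cv2.resize(im,None,fx=3.5,fy=3.5,interpolation=2))
E
```

```text
8.5 [ 633.07433375 -103.24889139  192.34969081] [ 0.33074949 -0.23714452  0.17825432]
```

View pics/s2.png

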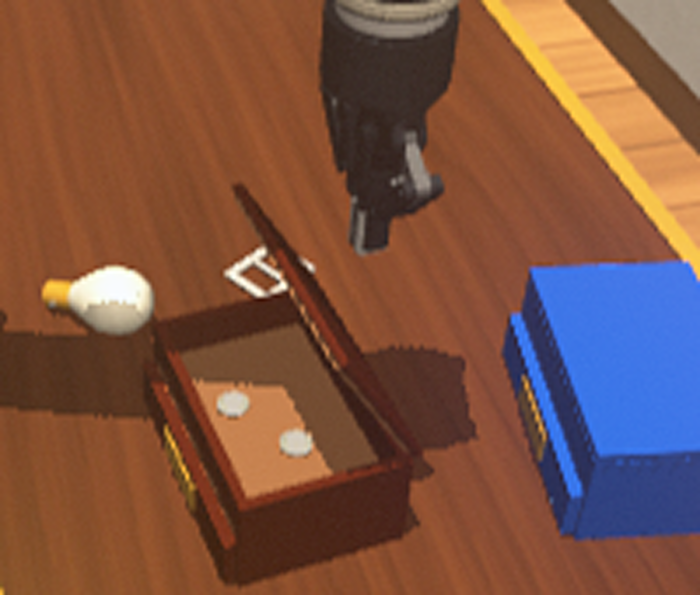

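The drawer is home: its front sits flush at (195,470). The fingers, at (370,245), are behind the lid's outer face. Now I'll push the lid along its arc.

Request:
play_rows:
  travel:
    - [0.03, 0, 0.02]
    - [0.06, 0, 0.04]
    - [0.085, 0, 0.055]
    - [0.11, 0, 0.069]
    - [0.12, 0, 0.075]
    - [0.131, 0, 0.081]
    - [0.142, 0, 0.089]
    - [0.153, 0, 0.097]
    - [0.163, 0, 0.105]
    - [0.174, 0, 0.113]
    - [0.184, 0, 0.122]
    - [0.193, 0, 0.131]
    - [0.202, 0, 0.141]
    - [0.211, 0, 0.151]
  dr:
    - [0, 0, 0]
    - [0, 0, 0]
    - [0, 0, 0]
    - [0, 0, 0]
    - [0, 0, 0]
    - [0, 0, 0]
    - [0, 0, 0]
    - [0, 0, 0]
    - [0, 0, 0]
    - [0, 0, 0]
    - [0, 0, 0]
    - [0, 0, 0]
    - [0, 0, 0]
    - [0, 0, 0]
  fingers: [0, 0, 0, 0, 0, 0, 0, 0, 0, 0, 0, 0, 0, 0]

```text
time: 9.95
tool_pos: [570.5, -109.1, 146.7]
tcp_rot: [0.154, -3.138, 0.0]
force: [0.4, -0.3, 1.5]
finger_gap: 0.0
gripper_force: 0.7
```

Request:
play_rows:
  travel:
    - [0.008, 0, 0.01]
    - [0.016, 0, 0.021]
    - [0.024, 0, 0.032]
    - [0.031, 0, 0.043]
    - [0.038, 0, 0.055]
    - [0.044, 0, 0.067]
    - [0.05, 0, 0.079]
    - [0.055, 0, 0.091]
    - [0.06, 0, 0.103]
    - [0.064, 0, 0.116]
    - [0.067, 0, 0.128]
    - [0.07, 0, 0.139]
    - [0.072, 0, 0.149]
    - [0.074, 0, 0.159]
    - [0.076, 0, 0.168]
    - [0.076, 0, 0.176]
    - [0.077, 0, 0.183]
    - [0.078, 0, 0.19]
    - [0.078, 0, 0.19]
  dr:
    - [0, 0, 0]
    - [0, 0, 0]
    - [0, 0, 0]
    - [0, 0, 0]
    - [0, 0, 0]
    - [0, 0, 0]
    - [0, 0, 0]
    - [0, 0, 0]
    - [0, 0, 0]
    - [0, 0, 0]
    - [0, 0, 0]
    - [0, 0, 0]
    - [0, 0, 0]
    - [0, 0, 0]
    - [0, 0, 0]
    - [0, 0, 0]
    - [0, 0, 0]
    - [0, 0, 0]
    - [0, 0, 0]
  fingers: [0, 0, 0, 0, 0, 0, 0, 0, 0, 0, 0, 0, 0, 0, 0, 0, 0, 0, 0]

```text
time: 11.85
tool_pos: [547.7, -111.2, 90.1]
tcp_rot: [-0.154, 3.138, 0.0]
force: [-0.9, -0.8, 2.1]
finger_gap: 0.002
gripper_force: 1.5
```

Request:
play_rows:
  travel:
    - [0, 0, 0.005]
    - [0, 0, 0.01]
    - [0, 0, 0.014]
    - [0, 0, 0.014]
  dr:
    - [0, 0, 0]
    - [0, 0, 0]
    - [0, 0, 0]
    - [0, 0, 0]
  fingers: [0, 0, 0, 0]

```text
time: 12.25
tool_pos: [547.8, -111.3, 89.7]
tcp_rot: [-0.153, 3.137, 0.003]
force: [-12.0, 1.8, 35.2]
finger_gap: -0.001
gripper_force: 17.5
```

Request:
play_rows:
  travel:
    - [0, 0, -0.02]
    - [0, 0, -0.1]
    - [0, 0, -0.2]
    - [0, 0, -0.3]
    - [0, 0, -0.4]
    - [0, 0, -0.4]
    - [0, 0, -0.4]
  dr:
    - [0, 0, 0]
    - [0, 0, 0]
    - [0, 0, 0]
    - [0, 0, 0]
    - [0, 0, 0]
    - [0, 0, 0]
    - [0, 0, 0]
  fingers: [0, 0, 0, 0, 0, 0, 0]

```text
time: 12.95
tool_pos: [547.9, -111.0, 206.0]
tcp_rot: [-0.154, 3.136, 0.0]
force: [0.3, 1.1, -0.6]
finger_gap: 0.002
gripper_force: 0.0
```

```bash
python3 - <<'E'
from h import *
import cv2
s=ctrl.state();print(s["time"],s["tool_pos"],s["force"])
im=ctrl.get_image("side")[:,:,::-1][170:350,260:460]
cv2.imwrite("pics/s3.png",cv2.resize(im,None,fx=3.3,fy=3.3,interpolation=2))
E
```

```text
12.95 [ 547.88375451 -111.01812996  206.04557242] [ 0.3149481   1.13847064 -0.58135027]
```

View pics/s3.png

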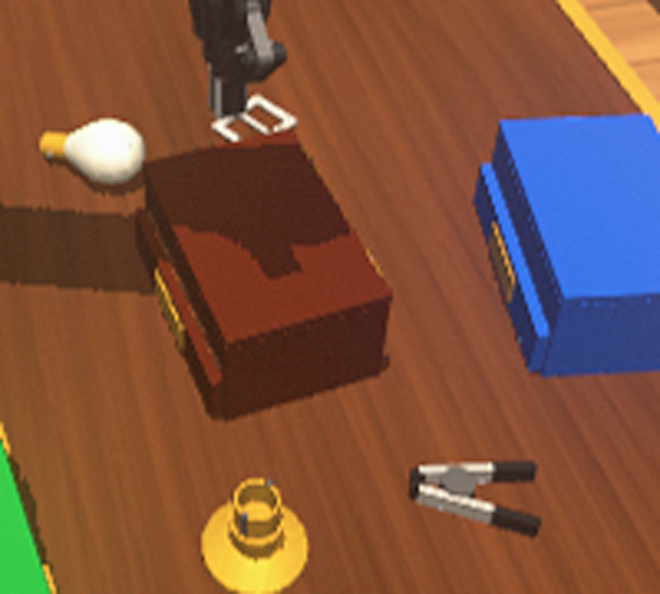

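The lid lies level and shut at (270,240), the drawer is home at (180,310), and the four loose objects are where they started. The gripper is clear, so I'm handing in.

```bash
python3 -c "
from workcell import ctrl
print(ctrl.close_job())"
```

```text
the job is handed in; nothing more can be done
None
```

I pushed the drawer home and the lid shut from the outside, and handed the job in at about 13 s; the last picture showed both closed and the socket, bulb, clamp and buckle in place, but no verdict came back.

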